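# Show the two repair parts, then release the parts case

## Task

Show me the two parts for the tap repair by pointing at them with the fingertips: first the tall slim ceramic disc cartridge (the one with the thin spindle), then the stainless connector nut (the one with the narrow ferrule standing up from its hexagon), stopping just above the top of each, at most about 4 cm away and without touching it, for two full seconds. Then press the release button of the parts case fully down with the fingertips so that the lid comes ajar for me to put them in, and move clear; do not open the lid by hand, pick nothing up, and leave everything else where it is.

Things in the scene. Friction and masses are not known exactly. Their poses are not given: they have to be found in the camera images.
- slim_cartridge: the slim ceramic disc cartridge, standing upright and loose: brass and white ceramic, 30 mm over its hexagon, 66 mm high in all, with a thin round spindle (9 mm diameter, top 20 mm) pointing up; origin at the centre of its underside, z up
- slim_tip (a point): the top of the slim cartridge's spindle, 66 mm above the surface; z up
- connector_nut: the stainless flexible-connector nut, standing upright and loose: a steel hexagon 38 mm over its faces and 24 mm high, a collar, and a narrow ferrule (20 mm diameter) rising from it to 50 mm in all; origin at the centre of its underside, z up
- nut_top (a point): the centre of the top of the nut's ferrule, 50 mm above the surface; z up
- parts_case: the plastic parts case, fixed to the shelf: 140 (x) x 150 (y) x 62 mm high, without the button; origin at the centre of its underside; its -x side is the front. The rear 80 mm is under the lid (hinged along the rear edge, front edge 10 mm in front of the origin); the front 60 mm is a solid deck 48 mm high that carries the release button
- release_button: the case's press button, a grey rounded block 24 (x) x 40 (y) mm on the deck, 45 mm in front of the case's origin; it goes straight down 6 mm against about 4 to 5 N and stays down, lifting the lid ajar as it goes
- release_top (a point): the centre of the button's top face, 66 mm above the shelf before it is pressed, 60 mm when fully down
- case_lid: the lid of the case, grey, 80 x 150 mm, top at 62 mm above the shelf when shut; its origin is at the middle of its hinged rear edge, 50 mm above the shelf, its z axis upright when shut. It moves with the button and stays where the button leaves it: shut and level at first, tilted 0.21 rad when the button is fully down (its front edge is then about 17 mm up)
- squat_cartridge: squat tap cartridge, bystander: brass and ceramic, 44 mm diameter, 36 mm high, with a short flat stub on top; origin at the centre of its underside, z up
- flat_locknut: flat steel hexagonal locknut with a wide hole, lying flat, bystander: 46 mm over its faces, 10 mm high; origin at the centre of its underside
- soap_dish: open rectangular chrome soap dish, bystander: 85 x 125 x 22 mm; origin at the centre of its underside
- plunger_handle: plunger handle lying along its x axis, bystander: black ribbed rubber grip (towards -x) on a wooden rod, 350 mm long, 32 mm high; origin on the surface under its middle
- paste_jar: white jar with a steel cap, bystander: 68 mm diameter, 75 mm high; origin at the centre of its underside
- tape_spool: white ring-shaped spool lying flat, bystander: 52 mm diameter, 14 mm high; origin at the centre of its underside

How it is judged:
By the outcome, as a careful person would: the job done as asked, in the order asked, and still so for the second after the job is handed in, with the robot touching nothing.
It also fails if it takes over 58 s, if anything falls off the work surface, if the arm or the gripper's body presses on something with over 40 N, if the wrist force passes 120 N, or if a joint passes its speed limit or range.

## Robot

A 6-joint arm with a two-finger parallel gripper is mounted at the origin on the work surface. World frame = base frame: x ahead of the robot, y to its left, z up, the work surface at z = 0. Lengths are in m, angles in rad, forces in N, time in s.
With the tool pointing down it reaches from about 0.275 to 0.875 m from the base axis. Payload 12.5 kg.
Tool frame: the origin (TCP) lies on the centre line of the jaws, within the pads' length; the fingertips stand r.finger_overhang ahead of it and the grasp point (between the pads) lies 3 mm ahead of it (r.finger_overhang is the distance from the TCP to the fingertips, in m); z points along the fingers, y is the line along which they close (so a half turn about z gives the same grasp; the last joint's range is limited). The gripper opens to 85 mm and grips with 20 to 120 N. Pads are 22 mm wide; open, the fingers measure 114 mm over their backs; the gripper's body (76 mm by 85 mm) begins 54 mm behind the grasp point. The pads swing forward as they close: fully open they stand 13 mm farther back than shut.
Start: joints at [1.143, 0.351, 1.652, -0, 1.139, -0.085], TCP at [0.185, 0.518, 0.253] pointing down, gripper open.
Joint ranges: [-2.75, 2.75], [-0.79, 2.1], [0.01, 2.65], [-1.57, 4.71], [0.07, 3.14], [-2.87, 2.87]. Speed limits (rad/s): [2.22, 2.22, 2.79, 3.14, 3.14, 3.14].

## Interface

Orientations are given as a unit quaternion [x, y, z, w].
In Python, from cell import r, optics gives the robot as it stands. The module is installed in compiled form; this text tells all that it offers. Calls block until the motion is done:
- r.move_to(position, orientation): joint-space move of the TCP to a pose.
- r.move_linear(position, rot=None, vel=0.15): straight line of the TCP; rot=None keeps the orientation; vel is the mean speed in m/s.
- r.set_joints(angles): joint-space move.
- r.set_gripper(opening, squeeze=None): opening from 0.0 (shut) to 1.0 (fully open); squeeze is the grip in N (None keeps the last); returns when the fingers have stopped.
- r.sleep(seconds).
- r.inverse_kinematics(position, orientation): joint angles nearest the present ones, or None.
- optics.get_image(name): name is "side" or "top"; returns a dict with "pixels" (400x640x3 uint8, red, green, blue), "depth" (400x640 float32, m along the optical axis (not along the pixel's ray), 0 where there is no reading), "fx", "fy", "cx", "cy" (pixels), "D" ([k1, k2, p1, p2, k3] as OpenCV has them; the pictures are not rectified), "camera_from_world" (4x4, takes a point from world to camera coordinates). Camera axes: x right, y down, z forward; pixel columns grow to the right and rows downward; lengths in m; the calibration is good to about 2 mm. A picture is of the moment at which its call begins.
A pose or a line that the arm cannot do raises r.PlanningError and nothing moves.
- r.hand_in(): hands the job in; it is judged then, once.
Readings, each from a call of its own:
- r.current_t(): time.
- r.current_q(): joint angles.
- r.current_qvel(): joint speeds.
- r.current_effort(): joint torques, N m.
- r.current_tool_pos(): TCP position.
- r.current_ee_rot(): TCP orientation.
- r.current_contact_force(): force on the tool from outside, world axes, zero at the start.
- r.current_torque(): the same for the moment, N m.
- r.current_opening(): opening from 0.0 (shut) to 1.0 (fully open).
- r.current_finger_force(): force on a finger pad.
Only numpy, scipy, OpenCV 4.12 (cv2) and the standard library are available. Lean on these libraries where they do the work, as an engineer would, in place of code of your own. Each camera call takes 0.05 s, during which the arm holds its last target. There are 200 camera calls.

## Working session

There is one attempt and no reset: what is moved stays moved. The work goes in short steps, each a Python script; the robot and the scene stay as the last script left them, time stands still between calls to the robot, and variables do not carry over. Pictures are saved under pics/ and viewed, at most 10 in all, crops included, and the job is handed in when it is done.

```bash
mkdir -p pics
cat > h.py <<'E'
import numpy as np, cv2
from cell import r, optics
def grab(n):
    im=optics.get_image(n); K=np.array([[im['fx'],0,im['cx']],[0,im['fy'],im['cy']],[0,0,1]]); return im,K,np.array(im['D'],float)
def cloud(n):
    im,K,D=grab(n); h,w=im['depth'].shape
    uv=np.stack(np.meshgrid(np.arange(w),np.arange(h)),-1).reshape(-1,1,2).astype(np.float64)
    p=cv2.undistortPoints(uv,K,D).reshape(h,w,2); z=im['depth'].astype(float)
    P=np.dstack([p[...,0]*z,p[...,1]*z,z]); T=np.linalg.inv(im['camera_from_world'])
    W=P@T[:3,:3].T+T[:3,3]; W[z==0]=np.nan
    return im,W
E
python3 - <<'E'
from h import *
for n in("top","side"):
    im,W=cloud(n); cv2.imwrite(f"pics/{n}0.png",im['pixels'][...,::-1]); np.save(f"{n}.npy",W)
    print(n,np.linalg.inv(im['camera_from_world'])[:3].round(2).tolist(),(im['depth']==0).mean())
print(r.finger_overhang,r.current_t(),r.current_ee_rot())
E
```

```text
top [[-0.0, -1.0, 0.08, 0.52], [-1.0, 0.0, -0.0, -0.12], [0.0, -0.08, -1.0, 1.22]] 0.004078125
side [[0.76, -0.33, 0.55, 0.05], [-0.65, -0.37, 0.67, -0.77], [-0.02, -0.87, -0.5, 0.57]] 0.00392578125
0.022 0.1 [ 1.70567234e-01  9.85345901e-01 -5.04830188e-04 -1.39679233e-04]
```

View pics/top0.png

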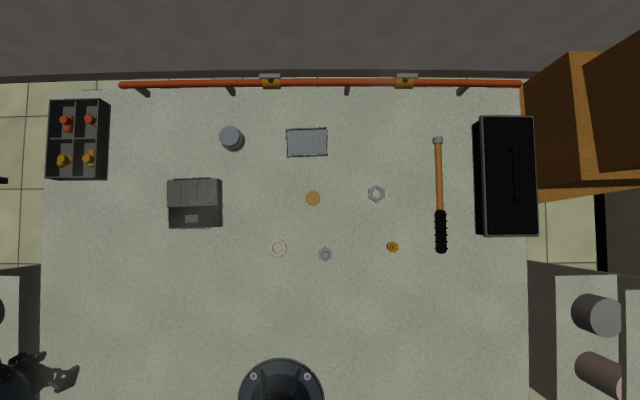

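View pics/side0.png

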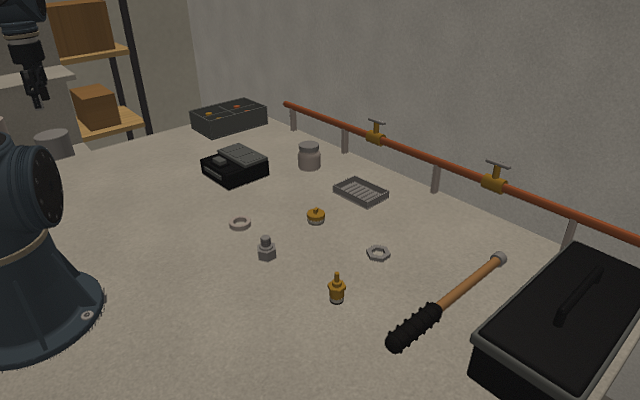

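The top view shows the slim cartridge at (393,247), the nut at (325,254) and the button at (191,218). In the side view they are at (337,274), (265,238) and (220,160).

Run:
```python
import numpy as np
T=np.load("top.npy");S=np.load("side.npy")
def q(W,u,v,a,zlo,n,zhi=.09):
    p=W[v-a:v+a+1,u-a:u+a+1].reshape(-1,3); p=p[(p[:,2]>zlo)&(p[:,2]<zhi)]
    if len(p): print(n,len(p),'mean',p.mean(0).round(4),'mid',((p.min(0)+p.max(0))/2).round(4),'max',p.max(0).round(4),'min',p.min(0).round(4))
    else: print(n,'none')
q(T,393,247,12,.015,'slim body T'); q(T,393,247,12,.048,'slim spindle T')
q(S,337,280,20,.048,'slim spindle S'); q(S,337,285,22,.015,'slim S')
q(T,325,254,12,.01,'nut T');q(T,325,254,12,.04,'nut ferr T');q(S,265,243,14,.035,'nut ferr S')
q(T,191,218,14,.057,'button T')
q(S,220,160,12,.055,'button S')
q(T,194,204,32,.025,'case T')
print(T[210:228:2,191].round(3).tolist())
# lid edge direction: case left/right side
```

```text
slim body T 98 mean [ 0.4575 -0.3303  0.0405] mid [ 0.4576 -0.3323  0.0432] max [ 0.4735 -0.3171  0.0682] min [ 0.4417 -0.3474  0.0181]
slim spindle T 12 mean [ 0.4581 -0.3303  0.0599] mid [ 0.4597 -0.3301  0.0584] max [ 0.4652 -0.3242  0.0682] min [ 0.4541 -0.336   0.0487]
slim spindle S 52 mean [ 0.4526 -0.3306  0.0583] mid [ 0.4526 -0.3322  0.0578] max [ 0.4587 -0.3259  0.0674] min [ 0.4465 -0.3385  0.0481]
slim S 330 mean [ 0.4503 -0.3338  0.038 ] mid [ 0.4541 -0.3292  0.0412] max [ 0.4713 -0.3138  0.0674] min [ 0.4369 -0.3445  0.015 ]
nut T 150 mean [ 0.4367 -0.1339  0.0321] mid [ 0.436  -0.1344  0.0329] max [ 0.4566 -0.1166  0.0537] min [ 0.4153 -0.1522  0.0121]
nut ferr T 46 mean [ 0.4363 -0.1336  0.0489] mid [ 0.4362 -0.134   0.0482] max [ 0.4463 -0.1253  0.0537] min [ 0.426  -0.1427  0.0427]
nut ferr S 100 mean [ 0.4303 -0.1352  0.0455] mid [ 0.4322 -0.1319  0.0434] max [ 0.4424 -0.1212  0.0517] min [ 0.4221 -0.1426  0.0351]
button T 203 mean [0.5539 0.2505 0.0627] mid [0.5534 0.2519 0.0637] max [0.5823 0.2938 0.0704] min [0.5245 0.21   0.057 ]
button S 220 mean [0.5599 0.2676 0.0614] mid [0.5637 0.2742 0.0623] max [0.6073 0.3235 0.0694] min [0.5201 0.2249 0.0551]
case T 2603 mean [0.5867 0.247  0.0548] mid [0.5873 0.2496 0.0478] max [0.6616 0.3258 0.0704] min [0.5129 0.1735 0.0251]
[[0.565, 0.255, 0.049], [0.559, 0.254, 0.052], [0.553, 0.254, 0.053], [0.547, 0.249, 0.067], [0.542, 0.25, 0.064], [0.536, 0.249, 0.066], [0.53, 0.25, 0.062], [0.525, 0.255, 0.048], [0.519, 0.255, 0.049]]
```

Run:
```python
from h import *
o=[0,1,0,0]; f=r.finger_overhang
r.set_gripper(0.0)
for x,y,h in((.456,-.3305,.066),(.4345,-.134,.050)):
    r.move_to([x,y,.22],o); r.move_linear([x,y,h+f+.018],vel=.1); r.sleep(2.8)
    print(r.current_t(),r.current_tool_pos(),r.current_opening(),np.round(r.current_contact_force(),2))
    if h>.06:
        im,W=cloud("side"); cv2.imwrite("pics/pt1.png",cv2.resize(im['pixels'][150:350,200:500,::-1],None,fx=2,fy=2))
    else:
        im,W=cloud("side"); cv2.imwrite("pics/pt2.png",cv2.resize(im['pixels'][150:350,140:440,::-1],None,fx=2,fy=2))
    r.move_linear([x,y,.22],vel=.15)
r.move_to([.537,.25,.2],o); r.move_linear([.537,.25,.066+f+.012],vel=.1)
im,W=cloud("side"); cv2.imwrite("pics/pre.png",cv2.resize(im['pixels'][90:240,150:350,::-1],None,fx=3,fy=3))
print(r.current_t(),r.current_q(),np.round(r.current_contact_force(),2))
```

```text
8.0833 [ 0.45598742 -0.330503    0.10597757] 0.0031061099779091357 [0.07 0.35 0.1 ]
14.1 [ 0.43449476 -0.13399924  0.09000411] -0.0033308531614636584 [-0.08 -0.57 -0.6 ]
17.8417 [ 3.57135624e-01  6.16145068e-01  1.65347967e+00  3.28638463e-06
  8.70776806e-01 -1.21370840e+00] [-0.31  0.14  0.04]
```

View pics/pt1.png

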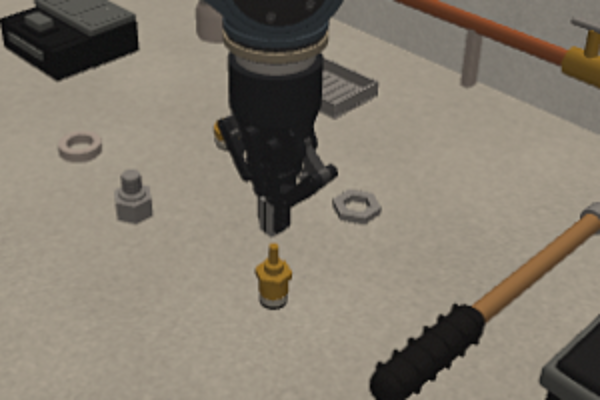

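View pics/pt2.png

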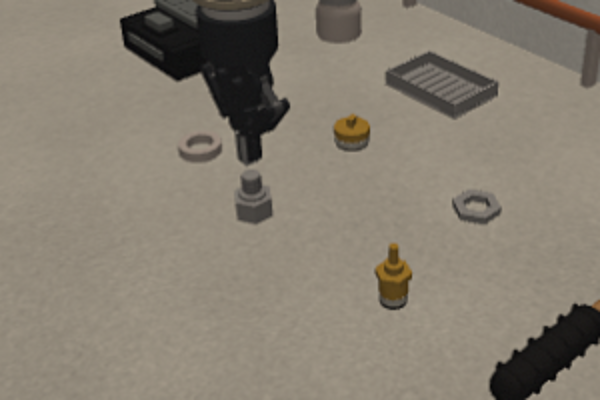

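View pics/pre.png

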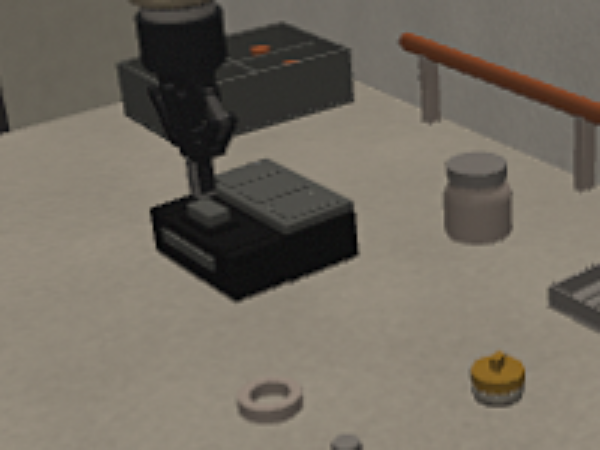

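The first two pictures show the fingertips (272,235 and 248,160) just above the spindle and the ferrule, with the parts undisturbed. The third shows them at (201,192), just above the button at (209,210). Next I press it.

Run:
```python
from h import *
f=r.finger_overhang
x,y=.538,.249
r.move_linear([x,y,.066+f+.004],vel=.05)
for z in (.065,.063,.061,.060,.0595,.059,.0585,.058,.0575,.057):
    r.move_linear([x,y,z+f],vel=.02); r.sleep(.15)
    F=r.current_contact_force()[2]; print(z,round(F,2),round(r.current_tool_pos()[2]-f,4))
    if F>14: break
r.sleep(.3); r.move_linear([x,y,.2],vel=.12); r.move_linear([.42,.25,.26],vel=.2); r.sleep(.3)
im,W=cloud("side"); cv2.imwrite("pics/post.png",cv2.resize(im['pixels'][90:290,150:400,::-1],None,fx=3,fy=3))
im,W=cloud("top"); b=W[215:222,187:196].reshape(-1,3); print(np.nanmedian(b,0)); print(W[180:210:4,195].round(3).tolist(),r.current_t())
```

```text
0.065 -0.7 0.065
0.063 0.51 0.0629
0.061 0.58 0.0609
0.06 3.61 0.0601
0.0595 8.9 0.06
0.059 14.4 0.06
[0.54172363 0.25151836 0.05932652]
[[0.652, 0.242, 0.06], [0.64, 0.24, 0.065], [0.627, 0.238, 0.072], [0.616, 0.237, 0.072], [0.604, 0.237, 0.072], [0.592, 0.235, 0.077], [0.581, 0.237, 0.072], [0.571, 0.244, 0.047]] 23.35
```

View pics/post.png

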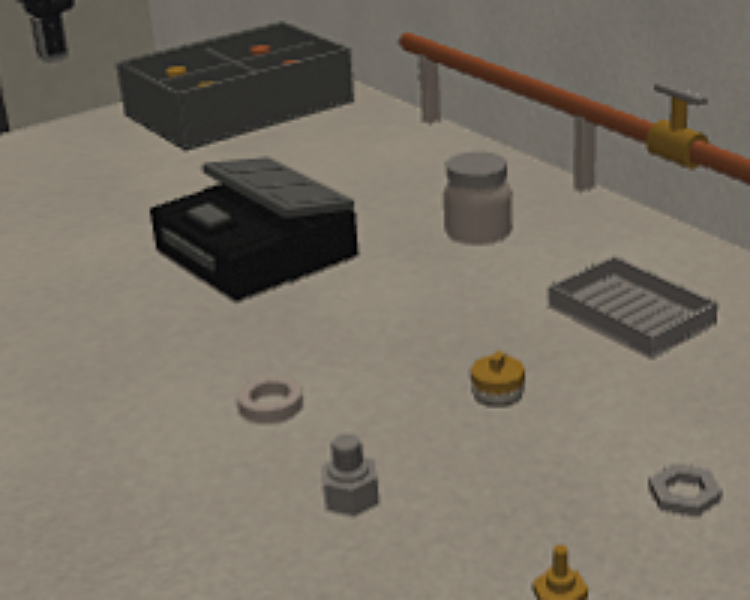

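The button is down at 60 mm (209,215) and the lid is ajar (280,180). The arm is clear and nothing else has moved.

```bash
python3 -c "
from h import *
print(r.hand_in())"
```

```text
the job is handed in; nothing more can be done
None
```

I pointed at the slim cartridge and then the connector nut, about 2 cm above each for over two seconds, then pressed the release button fully down; the lid is ajar, the arm is clear, and the job is handed in.

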